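# Put the ordered medicine jars away in the blocked drawer

## Task

Look at the order tag lying on the clipboard: red orders the brown jars with red caps, white orders the all-white jars (the tag on the black plate does not count). First take what stands in front of the drawer - the yellow tin and the roll of tape - and lay both flat on the green desk pad, then pull the drawer wide open, stand every jar of the ordered kind upright inside and push the drawer fully shut. Leave the jars of the other kind standing on the table and do not disturb the calculator, the ink pad or the cup.

Things in the scene. Friction and masses are not known exactly. Their poses are not given: they have to be found in the camera images.
- cab_drawer0 (a joint): the drawer's slide in m: 0 = fully shut (front flush with the cabinet), grows as the drawer is pulled out along the cabinet's own -x; it stops at 0.18. Slides with light friction (1 to 2 N) and stays where left; may start a few mm ajar
- cab: low grey drawer cabinet fixed to the table, 260 mm deep (x) by 320 mm wide (y) by 105 mm high, with one blue-fronted drawer; origin: centre of its underside; x points from its front to its back, so the drawer comes out to its -x. Its front face is at x = -130 mm. Its place and heading vary
- cab_drawer0_handle (a point): middle of the drawer's steel bar handle, moving with the drawer: a round level bar along the cabinet's y, 120 mm long, about 10 mm thick, 35 mm in front of the drawer front, 67 mm above the table (38 mm below the cabinet's top); axes as the cabinet
- drawer_in (a point): point on the drawer's inner floor, midway across, 57 mm behind the inside of its front panel, 22 mm above the table, moving with the drawer; axes as the cabinet. The inside runs from -57 to +157 mm along x and -139 to +139 mm along y from it; side walls rise 61 mm, the front panel 70 mm above this floor. Pulled out, only its front part is open from above
- pad: thin green desk pad fixed to the table, 140 mm (x) by 320 mm (y), 1 mm thick, where things cleared away belong; origin: centre of its underside
- clipboard: wooden clipboard fixed to the table, 220 mm (x) by 150 mm (y), 5 mm thick, steel clip at its +x end; origin: centre of its underside. The tag lying on it, within 60 mm of its centre, is the order to fill now
- tag_tray: flat black plate 100 by 120 mm, 5 mm thick, fixed to the table, holding the tag that does not count now; origin: centre of its underside
- tag_red: red plastic order tag 80 by 55 mm, 4 mm thick, fixed, lying either on the clipboard or on the black plate: on the clipboard it orders the brown jars with red caps; origin: centre of its underside
- tag_white: white plastic order tag 80 by 55 mm, 4 mm thick, fixed, lying on the other one of those two places: on the clipboard it orders the all-white jars; origin: centre of its underside
- tin: yellow tin box 110 mm (x) by 56 mm (y) by 38 mm high, 0.25 kg, in front of the drawer at the start; origin: centre of its underside
- tape: roll of brown parcel tape lying flat, 100 mm outside and 76 mm inside diameter (wall 12 mm), 48 mm high, 0.22 kg, in front of the drawer at the start; origin: centre of its underside
- brown0: brown with a red cap and a paper label, a squat round tablet jar with a straight side, 60 mm in diameter and 52 mm tall (cap: the top 17 mm), 0.13 kg, standing upright at the start; origin: centre of its underside, z up through the cap. May be absent
- brown1: brown with a red cap and a paper label, a squat round tablet jar with a straight side, 60 mm in diameter and 52 mm tall (cap: the top 17 mm), 0.13 kg, standing upright at the start; origin: centre of its underside, z up through the cap. May be absent
- brown2: brown with a red cap and a paper label, a squat round tablet jar with a straight side, 60 mm in diameter and 52 mm tall (cap: the top 17 mm), 0.13 kg, standing upright at the start; origin: centre of its underside, z up through the cap. May be absent
- white0: all white, white cap, with a grey band round its side, a squat round tablet jar with a straight side, 60 mm in diameter and 52 mm tall (cap: the top 17 mm), 0.13 kg, standing upright at the start; origin: centre of its underside, z up through the cap. May be absent
- white1: all white, white cap, with a grey band round its side, a squat round tablet jar with a straight side, 60 mm in diameter and 52 mm tall (cap: the top 17 mm), 0.13 kg, standing upright at the start; origin: centre of its underside, z up through the cap. May be absent
- white2: all white, white cap, with a grey band round its side, a squat round tablet jar with a straight side, 60 mm in diameter and 52 mm tall (cap: the top 17 mm), 0.13 kg, standing upright at the start; origin: centre of its underside, z up through the cap. May be absent
- calculator: bystander: grey desk calculator 150 x 85 x 13 mm; origin: centre of its underside
- stamp_pad: bystander: black and red ink pad 75 x 110 x 20 mm; origin: centre of its underside
- cup: bystander: clear plastic cup, 70 mm across the rim, 70 mm tall; origin: centre of its underside
There are look-alikes about, which are no part of the job. What is shaped like the brown1 but purple or turquoise is not meant.

How it is judged (in metres and radians):
On the way, in this order (a step that is already met when the one before it is completed fails the run):
1. what stood in front of the drawer (tin, tape) lies flat on the desk pad, its centre over the pad (x of tin in the frame of pad between -0.07 and 0.07 m and y of tin in the frame of pad between -0.16 and 0.16 m and height (world z) of each of tin, tape below 0.012 m and angle between each of tin, tape's own z axis and vertical below 0.2 rad and linear speed of each of tin, tape below 0.03 m/s and x of tape in the frame of pad between -0.07 and 0.07 m and y of tape in the frame of pad between -0.16 and 0.16 m), for 0.2 s.
2. the drawer is pulled at least 120 mm open (value of joint cab_drawer0 above 0.12 m), for 0.2 s.
3. every jar of the ordered kind stands upright in the drawer (((horizontal distance between tag_red and clipboard below 0.06 m and (x of brown0 in the frame of drawer_in between -0.158 and 0.158 m and y of brown0 in the frame of drawer_in between -0.139 and 0.139 m and x of brown0 in the frame of drawer_in above -0.058 m and z of brown0 in the frame of drawer_in below 0.01 m and angle between brown0's own z axis and vertical below 0.25 rad and linear speed of brown0 below 0.03 m/s) and (x of brown1 in the frame of drawer_in between -0.158 and 0.158 m and y of brown1 in the frame of drawer_in between -0.139 and 0.139 m and x of brown1 in the frame of drawer_in above -0.058 m and z of brown1 in the frame of drawer_in below 0.01 m and angle between brown1's own z axis and vertical below 0.25 rad and linear speed of brown1 below 0.03 m/s) and (x of brown2 in the frame of drawer_in between -0.158 and 0.158 m and y of brown2 in the frame of drawer_in between -0.139 and 0.139 m and x of brown2 in the frame of drawer_in above -0.058 m and z of brown2 in the frame of drawer_in below 0.01 m and angle between brown2's own z axis and vertical below 0.25 rad and linear speed of brown2 below 0.03 m/s) and (height (world z) of white0 below 0.012 m and angle between white0's own z axis and vertical below 0.25 rad) and (height (world z) of white1 below 0.012 m and angle between white1's own z axis and vertical below 0.25 rad) and (height (world z) of white2 below 0.012 m and angle between white2's own z axis and vertical below 0.25 rad)) or (horizontal distance between tag_white and clipboard below 0.06 m and (x of white0 in the frame of drawer_in between -0.158 and 0.158 m and y of white0 in the frame of drawer_in between -0.139 and 0.139 m and x of white0 in the frame of drawer_in above -0.058 m and z of white0 in the frame of drawer_in below 0.01 m and angle between white0's own z axis and vertical below 0.25 rad and linear speed of white0 below 0.03 m/s) and (x of white1 in the frame of drawer_in between -0.158 and 0.158 m and y of white1 in the frame of drawer_in between -0.139 and 0.139 m and x of white1 in the frame of drawer_in above -0.058 m and z of white1 in the frame of drawer_in below 0.01 m and angle between white1's own z axis and vertical below 0.25 rad and linear speed of white1 below 0.03 m/s) and (x of white2 in the frame of drawer_in between -0.158 and 0.158 m and y of white2 in the frame of drawer_in between -0.139 and 0.139 m and x of white2 in the frame of drawer_in above -0.058 m and z of white2 in the frame of drawer_in below 0.01 m and angle between white2's own z axis and vertical below 0.25 rad and linear speed of white2 below 0.03 m/s) and (height (world z) of brown0 below 0.012 m and angle between brown0's own z axis and vertical below 0.25 rad) and (height (world z) of brown1 below 0.012 m and angle between brown1's own z axis and vertical below 0.25 rad) and (height (world z) of brown2 below 0.012 m and angle between brown2's own z axis and vertical below 0.25 rad)))), for 0.2 s.
At the end, for the whole second after the job is handed in: tin and tape lie flat on the desk pad, centres over it; all jars of the kind on the clipboard's tag stand in the drawer (tilt under 0.25 rad), at rest; all others stand upright on the table outside the drawer; drawer shut to within 8 mm (all of step 1 and ((horizontal distance between tag_red and clipboard below 0.06 m and (x of brown0 in the frame of drawer_in between -0.158 and 0.158 m and y of brown0 in the frame of drawer_in between -0.139 and 0.139 m and x of brown0 in the frame of drawer_in above -0.058 m and z of brown0 in the frame of drawer_in below 0.01 m and angle between brown0's own z axis and vertical below 0.25 rad and linear speed of brown0 below 0.03 m/s) and (x of brown1 in the frame of drawer_in between -0.158 and 0.158 m and y of brown1 in the frame of drawer_in between -0.139 and 0.139 m and x of brown1 in the frame of drawer_in above -0.058 m and z of brown1 in the frame of drawer_in below 0.01 m and angle between brown1's own z axis and vertical below 0.25 rad and linear speed of brown1 below 0.03 m/s) and (x of brown2 in the frame of drawer_in between -0.158 and 0.158 m and y of brown2 in the frame of drawer_in between -0.139 and 0.139 m and x of brown2 in the frame of drawer_in above -0.058 m and z of brown2 in the frame of drawer_in below 0.01 m and angle between brown2's own z axis and vertical below 0.25 rad and linear speed of brown2 below 0.03 m/s) and (height (world z) of white0 below 0.012 m and angle between white0's own z axis and vertical below 0.25 rad) and (height (world z) of white1 below 0.012 m and angle between white1's own z axis and vertical below 0.25 rad) and (height (world z) of white2 below 0.012 m and angle between white2's own z axis and vertical below 0.25 rad)) or (horizontal distance between tag_white and clipboard below 0.06 m and (x of white0 in the frame of drawer_in between -0.158 and 0.158 m and y of white0 in the frame of drawer_in between -0.139 and 0.139 m and x of white0 in the frame of drawer_in above -0.058 m and z of white0 in the frame of drawer_in below 0.01 m and angle between white0's own z axis and vertical below 0.25 rad and linear speed of white0 below 0.03 m/s) and (x of white1 in the frame of drawer_in between -0.158 and 0.158 m and y of white1 in the frame of drawer_in between -0.139 and 0.139 m and x of white1 in the frame of drawer_in above -0.058 m and z of white1 in the frame of drawer_in below 0.01 m and angle between white1's own z axis and vertical below 0.25 rad and linear speed of white1 below 0.03 m/s) and (x of white2 in the frame of drawer_in between -0.158 and 0.158 m and y of white2 in the frame of drawer_in between -0.139 and 0.139 m and x of white2 in the frame of drawer_in above -0.058 m and z of white2 in the frame of drawer_in below 0.01 m and angle between white2's own z axis and vertical below 0.25 rad and linear speed of white2 below 0.03 m/s) and (height (world z) of brown0 below 0.012 m and angle between brown0's own z axis and vertical below 0.25 rad) and (height (world z) of brown1 below 0.012 m and angle between brown1's own z axis and vertical below 0.25 rad) and (height (world z) of brown2 below 0.012 m and angle between brown2's own z axis and vertical below 0.25 rad))) and value of joint cab_drawer0 below 0.008 m); the robot touches nothing.
It fails at once if the calculator is moved more than 30 mm (distance of calculator from where it was at the start of the episode above 0.03 m).
It fails at once if the ink pad is moved more than 30 mm (distance of stamp_pad from where it was at the start of the episode above 0.03 m).
It fails at once if the cup is moved more than 30 mm (distance of cup from where it was at the start of the episode above 0.03 m).
Of brown0, brown1, brown2 only 2 to 3 are there at a start; the rules pass over those that are not, and their reading is None.
Of white0, white1, white2 only 2 to 3 are there at a start; the rules pass over those that are not, and their reading is None.
At some moment in a run one of tin, tape, brown0, brown1, brown2, white0, white1, white2 may be knocked a few centimetres aside while the robot is not near it.
It also fails if it takes over 200 s, if anything falls off the work surface, if the arm or the gripper's body presses on something with over 40 N, if the wrist force passes 120 N, or if a joint passes its speed limit or range.

## Robot

A 6-joint arm with a two-finger parallel gripper is mounted at the origin on the work surface. World frame = base frame: x ahead of the robot, y to its left, z up, the work surface at z = 0. Lengths are in mm, angles in rad, forces in N, time in s.
With the tool pointing down it reaches from about 375 to 925 mm from the base axis. Payload 5.7 kg.
Tool frame: the origin (TCP) lies on the mounting face of the last link; the fingertips stand 173 mm ahead of it and the grasp point (between the pads) lies 155 mm ahead of it (r.pinch_z is the distance from the TCP to the grasp point, in mm); z points along the fingers, y is the line along which they close (so a half turn about z gives the same grasp; the last joint's range is limited). The gripper opens to 85 mm and grips with 20 to 120 N. Pads are 22 mm wide; open, the fingers measure 114 mm over their backs; the gripper's body (76 mm by 85 mm) begins 54 mm behind the grasp point. The pads swing forward as they close: fully open they stand 13 mm farther back than shut.
Start: joints at [1.113, 0.359, 1.51, -0, 1.272, -0.115], TCP at [201.675, 565.078, 404.667] pointing down, gripper open.
Joint ranges: [-2.97, 2.97], [-1.01, 2.36], [0.21, 2.38], [-0.96, 4.11], [0.2, 2.71], [-2.98, 2.98]. Speed limits (rad/s): [2.39, 2.39, 3.14, 3.14, 3.14, 3.14].

## Interface

Orientations are given as a 3x3 rotation matrix whose columns are the frame's x, y, z axes.
In Python, from station import r gives the robot as it stands.
- The arm moves only by the tool step_arm, never from a script. Its argument "moves" is a list of rows, each a list of 4 numbers: the shift along the tool's x, y, z each as a share of 30 mm, from -1 to 1, then the turn about the tool's z as a share of 360 degrees, from -1 to 1. In form: [[x, y, z, roll], ...]. A call has exactly 10 rows; each row shifts and turns the commanded pose from where the row before left it, along the tool's axes as they then stand; what a row does not reach is not made up. A row lasts 1/12 s, in which the tool goes at most 41.7 mm and 7.16 degrees, less where a joint would pass 70% of its speed; a pose out of reach is approached as far as the arm can. A call with a number of a shift or a turn outside -1 to 1 is refused whole. A call with a gripper value outside its range is refused whole. "grip" is the opening, from -1 (shut) to 1 (fully open), set as the call begins (left out, the last holds). The fingers move at their own pace and stop on an object; "grip_force" is the grip in N (left out, the last holds). Time passes only in rows, so rows that do not move let the fingers close, or fill a call up. It gives the time, the measured TCP pose, the force, the opening and the grip force at its end, in the units of the state.
- r.read_state(): the state, without advancing time (a new reading comes with each control period).
- r.camera(name): name is "scene" or "side" or "wrist"; returns the picture (384x512x3 uint8, blue, green, red); there is no depth.
- r.camera_params(name): a dict with "camera_matrix" (3x3 intrinsics, pixels), "position" and "rotation" of the camera in the world. Camera axes: x right, y up, looking along -z (the intrinsics and any distortion apply to the point x, -y, -z); pixel columns grow to the right and rows downward; lengths in mm; the calibration is good to about 2 mm. The wrist camera is an equidistant fisheye: a pixel r from the principal point sees the ray r / f radians off the axis. A picture is of the moment at which its call begins: read the wrist's pose just before it. camera_params takes no time and is no camera call; for the wrist camera it gives the pose at the moment of the call.
- r.sign_off(): hands the job in; it is judged then, once.
Trained networks look in the newest picture that a camera, given by its name, has taken for a name from the list of things; names that differ only in an ending like _2 or _b are one class to them, and where a whole thing is asked for, a point or a joint stands for the part that bears it (a point fixed in the world has none). Each returns a list of dicts, best first, with "confidence" (0 to 1); they miss things now and then, are a little off and sometimes report something else, mostly with a low value. They report only what shows in the picture. A call takes as long as a camera call. They do not tell look-alikes from the thing itself.
- r.look_for(query, camera): "position" ([x, y, z] in mm, in the coordinates of the camera as it stood for that picture, good to about 4 mm: the middle of the surface that is visible of it).
- r.place_of(query, camera): "position" ([x, y, z] in mm, in the coordinates of the camera as it stood for that picture, good to about 4 mm: a listed point, or the origin of a listed thing).
The state is a dict: "time": time; "qpos": joint angles; "qvel": joint speeds; "joint_torque": joint torques, N m; "tcp_pos": TCP position; "orientation": TCP orientation; "contact_force": force on the tool from outside, world axes, zero at the start; "wrist_torque": the same for the moment, N m; "width": finger opening in mm; "grip_force": force on a finger pad.
Only numpy, scipy, OpenCV 4.12 (cv2) and the standard library are available. Lean on these libraries where they do the work, as an engineer would, in place of code of your own. Each camera call takes 0.05 s, during which the arm holds its last target. There are 200 camera calls.

## Working session

There is one attempt and no reset: what is moved stays moved. The work goes in short steps, Python scripts to look and compute and a tool call to move; the robot and the scene stay as the last step left them, time stands still between calls to the robot, and variables do not carry over. Pictures are saved under pics/ and viewed, at most 14 in all, crops included, and the job is handed in when it is done.

Besides the shell and the picture viewer there is one more tool, called after "Request:" by a JSON object that holds its "op" and its "data". step_arm: Moves the arm, as the interface text tells. Shift numbers are shares of 30 mm and turn numbers shares of 360 degrees, none past 1 either way. Its arguments: {"type":"object","properties":{"moves":{"type":"array"},"grip":{"type":"number"},"grip_force":{"type":"number"}},"required":["moves"]}

```bash
ls; mkdir -p pics; cat > h.py <<'E'
import numpy as np, cv2
from station import r
def w(cam,p):
    c=r.camera_params(cam); return np.array(c["rotation"])@np.array(p)+np.array(c["position"])
def ray(cam,u,v,z):
    c=r.camera_params(cam);K=np.array(c["camera_matrix"]);R=np.array(c["rotation"]);o=np.array(c["position"])
    x=(u-K[0,2])/K[0,0];y=(v-K[1,2])/K[1,1]
    if cam=="wrist":
        t=np.hypot(x,y);s=np.sin(t)/t if t>1e-9 else 1;d=np.array([x*s,-y*s,-np.cos(t)])
    else: d=np.array([x,-y,-1])
    d=R@d; return o+d*(z-o[2])/d[2]
def px(cam,P):
    c=r.camera_params(cam);K=np.array(c["camera_matrix"]);p=np.array(c["rotation"]).T@(np.array(P)-np.array(c["position"]))
    p=p*[1,-1,-1]
    if cam=="wrist":
        t=np.arctan2(np.hypot(p[0],p[1]),p[2]);q=p[:2]/np.hypot(p[0],p[1])*t
    else:q=p[:2]/p[2]
    return np.round(K[:2,:2]@q+K[:2,2])
E
python3 - <<'E'
from h import *
for c in ["scene","side"]:
    im=r.camera(c);cv2.imwrite(f"pics/{c}0.png",im); p=r.camera_params(c);print(c,p)
    for q in ["cab","cab_drawer0_handle","drawer_in","pad","clipboard","tag_tray","tag_red","tag_white","tin","tape","brown0","white0","calculator","stamp_pad","cup"]:
        for d in r.place_of(q,c):
            if d["confidence"]>.25: P=w(c,d["position"]);print(q,round(d["confidence"],2),P.round(),px(c,P))
print(r.read_state())
E
```

```text
pics
scene {'camera_matrix': array([[354.43377299,   0.        , 248.37189242],
       [  0.        , 354.43377299, 198.74053975],
       [  0.        ,   0.        ,   1.        ]]), 'position': array([922.65300107, 783.2440348 , 739.21415729]), 'rotation': array([[-0.88635959, -0.28789205,  0.36260839],
       [ 0.46271111, -0.52325619,  0.7156126 ],
       [-0.0162821 ,  0.80207302,  0.59700399]])}
cab 0.63 [ 744. -273.   -2.] [159. 196.]
cab_drawer0_handle 0.87 [ 584. -220.   61.] [205. 176.]
cab_drawer0_handle 0.56 [670.  52.   1.] [214. 245.]
pad 0.9 [436. 153.  -0.] [298. 240.]
clipboard 0.94 [490. 555.   1.] [383. 361.]
clipboard 0.3 [ 286. -314.   -4.] [265. 160.]
tag_tray 0.72 [694. 372.   1.] [259. 334.]
tag_tray 0.62 [674.  53.   1.] [213. 245.]
tag_red 0.91 [482. 547.   3.] [383. 356.]
tag_white 0.81 [707. 375.   3.] [255. 336.]
tin 0.86 [ 466. -265.   -4.] [231. 177.]
tin 0.49 [482. 552.   2.] [385. 358.]
tin 0.26 [ 549. -560.    1.] [184. 149.]
brown0 0.95 [674.  50.   0.] [212. 245.]
brown0 0.83 [565. 279.  -2.] [285. 285.]
brown0 0.66 [560. 384.  -3.] [310. 315.]
bro
[... 1884 characters left out ...]
47284e+00, -1.15092315e-01]), 'qvel': array([ 0.00064947, -0.00037726,  0.00050934,  0.00073883,  0.00021244,
        0.00074498]), 'joint_torque': array([ 6.02055134e-04, -5.27580070e+01, -2.79044062e+01, -5.76425691e-05,
        1.73461805e-03,  3.14615295e-05]), 'tcp_pos': array([201.66207141, 565.0782123 , 404.68259082]), 'orientation': array([[-9.41823715e-01,  3.36107260e-01, -2.06691863e-05],
       [ 3.36107260e-01,  9.41823713e-01, -5.37357705e-05],
       [ 1.40574726e-06, -5.75566866e-05, -9.99999998e-01]]), 'contact_force': array([ 0.1214126 , -0.54433303,  0.09598848]), 'wrist_torque': array([-0.00536145,  0.00936086,  0.03013415]), 'grip_force': 0.0, 'width': 85.01576900761528}
```

```bash
python3 - <<'E'
from h import *
im=cv2.imread("pics/scene0.png");cv2.imwrite("pics/s1.png",cv2.resize(im[130:384,130:430],None,fx=2.36,fy=2.36,interpolation=3))
im=cv2.imread("pics/side0.png");cv2.imwrite("pics/s2.png",cv2.resize(im[110:320,160:400],None,fx=2.8,fy=2.8,interpolation=3))
E
```

```text
(no output)
```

View pics/s1.png

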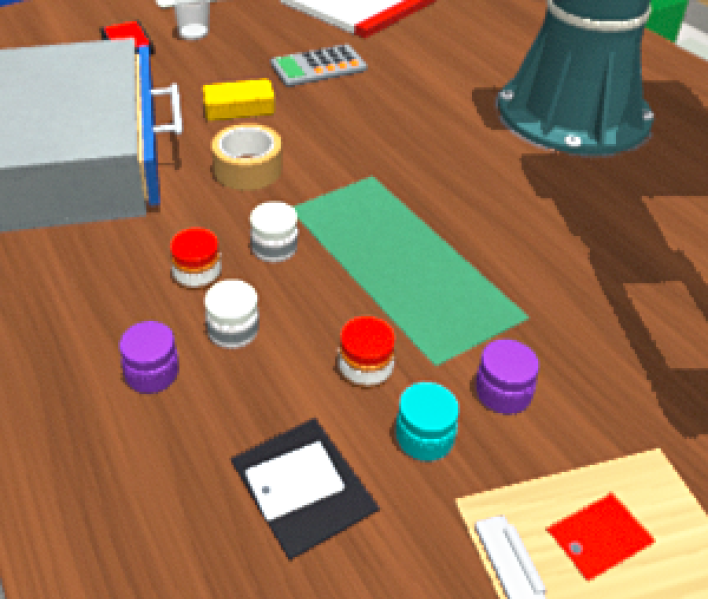

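View pics/s2.png

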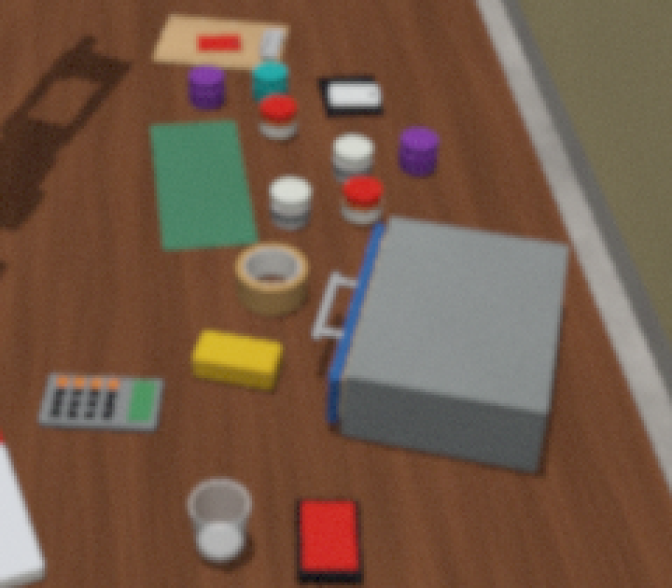

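Scene: the red tag (px 383,356) lies on the clipboard, so the brown jars with red caps are ordered. These are at scene px (212,240) and (285,278). The purple (194,280; 343,288) and turquoise (310,308) jars are look-alikes, and the white jars (245,228; 228,262) stay where they are. Next I measure the headings by colour rectification.

```bash
cat >> h.py <<'E'
def top(cam,im,z,x0,x1,y0,y1):
    "rectify to the plane z: 1 px = 1 mm, col=x-x0,row=y-y0"
    W=np.float32([[x0,y0],[x1,y0],[x1,y1],[x0,y1]]);P=np.float32([px_(cam,[a,b,z]) for a,b in W])
    M=cv2.getPerspectiveTransform(P,W-np.float32([x0,y0]));return cv2.warpPerspective(im,M,(x1-x0,y1-y0),flags=cv2.INTER_CUBIC)
def px_(cam,P):
    c=r.camera_params(cam);K=np.array(c["camera_matrix"]);p=np.array(c["rotation"]).T@(np.array(P)-np.array(c["position"]))*[1,-1,-1]
    return K[:2,:2]@(p[:2]/p[2])+K[:2,2]
def rect(cam,im,z,box,lo,hi):
    t=cv2.cvtColor(top(cam,im,z,*box),cv2.COLOR_BGR2HSV);m=cv2.inRange(t,np.array(lo),np.array(hi))
    cs=cv2.findContours(m,0,2)[0];c=max(cs,key=cv2.contourArea);q=cv2.minAreaRect(c)
    return np.add(q[0],[box[0],box[2]]).round(1),np.round(q[1]),round(q[2],1)
E
python3 - <<'E'
from h import *
for c in ["scene","side"]:
    im=cv2.imread(f"pics/{c}0.png")
    print(c,"pad",rect(c,im,1,(300,600,-80,400),(45,60,40),(90,255,255)))
    print("tin",rect(c,im,38,(370,560,-360,-180),(22,150,185),(35,255,255)))
    print("drawerfront",rect(c,im,95,(500,760,-450,0),(100,120,60),(125,255,255)))
    print("cabtop",rect(c,im,105,(500,1000,-550,0),(0,0,110),(180,50,200)))
    for n,b in (("b1",(620,740,0,110)),("b2",(510,630,220,340))):
        print(n,rect(c,im,52,b,(0,180,140),(8,255,255)))
E
```

```text
scene pad (array([435.2, 152.9]), array([142., 322.]), 2.6)
tin (array([ 473.2, -241. ]), array([104., 111.]), 70.9)
drawerfront (array([ 639.2, -184.3]), array([390.,  21.]), 72.2)
cabtop (array([ 781.2, -221.5]), array([454., 244.]), 75.4)
b1 (array([676.1,  59.2]), array([75., 60.]), 63.4)
b2 (array([569.3, 284.6]), array([69., 60.]), 63.4)
side pad (array([433.1, 148.9]), array([141., 322.]), 2.8)
tin (array([ 462.6, -270.8]), array([ 55., 105.]), 72.0)
drawerfront (array([ 614.1, -269.6]), array([375.,  20.]), 72.9)
cabtop (array([ 751.3, -280.4]), array([332., 250.]), 71.4)
b1 (array([672.5,  43. ]), array([64., 61.]), 16.7)
b2 (array([564.9, 265.8]), array([62., 63.]), 6.8)
```

Request:
{"op": "step_arm", "data": {"moves": [[-0.5,-1,0.3,0.01],[-0.5,-1,0.3,0.01],[-0.5,-1,0.3,0.01],[-0.5,-1,0,0.01],[-0.5,-1,0,0.01],[-0.5,-1,0,0],[-0.5,-1,0,0],[-0.5,-1,0,0],[-0.5,-1,0,0],[-0.5,-1,0,0]]}}

```text
time: 2.43
tcp_pos: [168.0, 232.1, 377.7]
orientation: [[-0.792, 0.61, 0.0], [0.61, 0.792, 0.0], [-0.0, 0.0, -1.0]]
contact_force: [0.5, -0.0, 0.2]
width: 85.4
grip_force: 0.0
```

```bash
cat >> h.py <<'E'
def plan(*wps,yang=None):
    "waypoints = TCP xyz; roll first to y angle (deg), then shifts in tool axes; prints share totals"
    s=r.read_state();p=np.array(s["tcp_pos"]);R=np.array(s["orientation"]);a=np.degrees(np.arctan2(R[1,1],R[0,1]))
    print("t",round(s["time"],1),"tcp",p.round(1),"yang",round(a,2),"j",np.round(s["qpos"],2),"w",round(s["width"],1),"F",np.round(s["contact_force"],1),"g",round(s["grip_force"],1))
    if yang is not None:
        d=(yang-a+180)%360-180;print("roll",round(-d/360,4));a=yang
    t=np.radians(a);Y=np.array([np.cos(t),np.sin(t),0]);Z=np.array([0,0,-1]);X=np.cross(Y,Z)
    for q in wps:
        v=np.array([X,Y,Z])@(np.array(q)-p)/30;print(q,"shift",v.round(3));p=np.array(q)
E
python3 - <<'E'
from h import *
plan((470,30,377),(440,-180,377),yang=72)
E
```

```text
t 2.4 tcp [168.  232.1 377.7] yang 52.41 j [ 0.7  -0.09  2.14 -0.    1.1  -0.21] w 85.4 F [ 0.5 -0.   0.2] g 0.0
roll -0.0544
(470, 30, 377) shift [-11.657  -3.297   0.023]
(440, -180, 377) shift [-1.212 -6.966  0.   ]
```

Request:
{"op": "step_arm", "data": {"moves": [[0,0,0,-0.0181],[0,0,0,-0.0181],[0,0,0,-0.0182],[-1,-0.3,0,0],[-1,-0.3,0,0],[-1,-0.3,0,0],[-1,-0.3,0,0],[-1,-0.3,0,0],[-1,-0.3,0,0],[-1,-0.3,0,0]]}}

```text
time: 3.27
tcp_pos: [349.9, 107.2, 377.9]
orientation: [[-0.951, 0.31, 0.001], [0.31, 0.951, 0.0], [-0.001, 0.0, -1.0]]
contact_force: [0.3, 1.0, 0.3]
width: 85.7
grip_force: 0.0
```

Request:
{"op": "step_arm", "data": {"moves": [[-1,-0.3,0,0],[-1,-0.3,0,0],[-1,-0.3,0,0],[-1,-0.3,0,0],[-0.65,-1,0,0],[-0.6,-1,0,0],[-0.6,-1,0,0],[0,-1,0,0],[0,-1,0,0],[0,-1,0,0]]}}

```text
time: 4.1
tcp_pos: [448.4, -152.8, 377.8]
orientation: [[-0.951, 0.31, 0.0], [0.31, 0.951, -0.0], [-0.0, -0.0, -1.0]]
contact_force: [0.5, 0.1, 0.2]
width: 85.8
grip_force: 0.0
```

Request:
{"op": "step_arm", "data": {"moves": [[0,-1,0,0],[0,0,0,0],[0,0,0,0],[0,0,0,0],[0,0,0,0],[0,0,0,0],[0,0,0,0],[0,0,0,0],[0,0,0,0],[0,0,0,0]]}}

```text
time: 4.93
tcp_pos: [439.5, -179.5, 377.7]
orientation: [[-0.951, 0.309, -0.0], [0.309, 0.951, -0.0], [0.0, -0.0, -1.0]]
contact_force: [-0.5, 0.7, 0.2]
width: 85.5
grip_force: 0.0
```

```bash
python3 - <<'E'
from h import *
plan((466,-267,300),yang=72)
im=r.camera("wrist");cv2.imwrite("pics/w1.png",im)
for q in ["cab","cab_drawer0_handle","drawer_in","tin","tape","calculator","white0","brown0"]:
    for d in r.place_of(q,"wrist"):
        if d["confidence"]>.3: P=w("wrist",d["position"]);print(q,round(d["confidence"],2),P.round(),px("wrist",P))
E
```

```text
t 4.9 tcp [ 439.5 -179.5  377.7] yang 71.98 j [-0.53  0.21  1.81 -0.    1.13 -1.79] w 85.5 F [-0.5  0.7  0.2] g 0.0
roll -0.0001
(466, -267, 300) shift [-1.742 -2.501  2.591]
cab 0.88 [ 756. -272.   -1.] [265. 357.]
cab_drawer0_handle 0.59 [ 590. -219.   65.] [267. 306.]
tin 0.87 [ 466. -264.   -3.] [203. 206.]
tape 0.62 [ 519. -117.    1.] [325. 211.]
calculator 0.61 [ 291. -319.   -2.] [116.  93.]
white0 0.78 [674. 157.   1.] [491. 242.]
white0 0.76 [565.  57.  -0.] [443. 202.]
brown0 0.84 [675.  52.   5.] [444. 266.]
brown0 0.81 [782. 171.  -3.] [490. 286.]
```

View pics/w1.png

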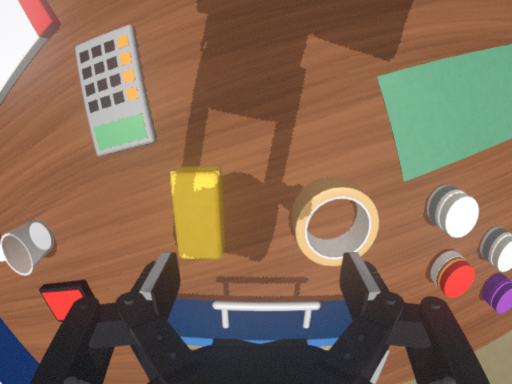

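Wrist view: tin top spans px (173–222, 168–258) and is well aligned. The tape's top ring centre is about (337,226), and the handle bar runs from (214,306) to (319,307).

```bash
python3 - <<'E'
from h import *
for n,u,v,z in (("tin",175,171,38),("tin",221,171,38),("tin",179,258,38),("tin",222,257,38),("tape",337,226,48),("h",214,306,72),("h",319,307,72)): print(n,ray("wrist",u,v,z).round(1))
plan((466,-266,260),(466,-266,177),yang=72)
E
```

```text
tin [ 405.2 -266.    38. ]
tin [ 421.8 -217.3   38. ]
tin [ 507.7 -306.3   38. ]
tin [ 521.6 -253.9   38. ]
tape [ 519.8 -113.4   48. ]
h [ 565.6 -277.8   72. ]
h [ 607.2 -158.8   72. ]
t 5.4 tcp [ 439.4 -179.9  377.7] yang 71.94 j [-0.53  0.21  1.81 -0.    1.13 -1.79] w 85.8 F [-0.2  0.8 -0.4] g 0.0
roll -0.0002
(466, -266, 260) shift [-1.731 -2.456  3.924]
(466, -266, 177) shift [0.    0.    2.767]
```

Request:
{"op": "step_arm", "data": {"moves": [[-0.85,-1,0,0],[-0.85,-1,0,0],[0,-0.4,0.7,0],[0,0,1,0],[0,0,1,0],[0,0,1,0],[0,0,1,0],[0,0,1,0],[0,0,0.98,0],[0,0,0,0]], "grip": 1}}

```text
time: 6.22
tcp_pos: [463.6, -262.8, 172.7]
orientation: [[-0.951, 0.31, -0.007], [0.31, 0.951, 0.005], [0.008, 0.003, -1.0]]
contact_force: [-0.8, 1.3, -0.3]
width: 85.5
grip_force: 0.0
```

Request:
{"op": "step_arm", "data": {"moves": [[0,0,0,0],[0,0,0,0],[0,0,0,0],[0,0,0,0],[0,0,0,0],[0,0,0,0],[0,0,0,0],[0,0,0,0],[0,0,0,0],[0,0,0,0]], "grip": -1, "grip_force": 50}}

```text
time: 7.05
tcp_pos: [466.3, -264.6, 179.2]
orientation: [[-0.951, 0.31, 0.003], [0.31, 0.951, -0.002], [-0.003, -0.001, -1.0]]
contact_force: [-0.2, 0.3, 8.7]
width: 55.2
grip_force: 55.1
```

```bash
python3 - <<'E'
from h import *
s=r.read_state();z=s["tcp_pos"][2]
p=s["tcp_pos"]
plan((p[0],p[1],z+60),(436,232,z+60),(436,232,z+3),yang=72)
E
```

```text
t 7.0 tcp [ 466.3 -264.6  179.2] yang 71.94 j [-0.65  0.57  1.85 -0.    0.71 -1.9 ] w 55.2 F [-0.2  0.3  8.7] g 55.1
roll -0.0002
(np.float64(466.30636742474485), np.float64(-264.6335781134273), np.float64(239.24922293200424)) shift [ 0.  0. -2.]
(436, 232, np.float64(239.24922293200424)) shift [ 6.076 15.432  0.   ]
(436, 232, np.float64(182.24922293200424)) shift [0.  0.  1.9]
```

Request:
{"op": "step_arm", "data": {"moves": [[0,0,-1,0],[0,0,-1,0],[0,0,-1,0],[0.38,0.965,0,0],[0.38,0.965,0,0],[0.38,0.965,0,0],[0.38,0.965,0,0],[0.38,0.965,0,0],[0.38,0.965,0,0],[0.38,0.965,0,0]]}}

```text
time: 7.88
tcp_pos: [452.0, -45.3, 268.1]
orientation: [[-0.951, 0.31, 0.001], [0.31, 0.951, -0.0], [-0.001, 0.0, -1.0]]
contact_force: [0.6, -0.2, -2.0]
width: 55.1
grip_force: 55.2
```

Request:
{"op": "step_arm", "data": {"moves": [[0.38,0.965,0,0],[0.38,0.965,0,0],[0.38,0.965,0,0],[0.38,0.965,0,0],[0.38,0.965,0,0],[0.38,0.965,0,0],[0.38,0.965,0,0],[0.38,0.965,0,0],[0.38,0.965,0,0],[0,0,0,0]]}}

```text
time: 8.72
tcp_pos: [435.7, 237.2, 268.3]
orientation: [[-0.952, 0.307, 0.003], [0.307, 0.952, 0.003], [-0.002, 0.004, -1.0]]
contact_force: [-0.1, -0.6, -2.3]
width: 55.2
grip_force: 55.2
```

```bash
python3 - <<'E'
from h import *
p=r.read_state()["tcp_pos"]
plan((436,232,p[2]),(436,232,181))
E
```

```text
t 8.7 tcp [435.7 237.2 268.3] yang 72.11 j [ 0.36  0.39  1.88  0.    0.87 -0.9 ] w 55.2 F [-0.1 -0.6 -2.3] g 55.2
(436, 232, np.float64(268.31632348210854)) shift [-0.063 -0.162  0.   ]
(436, 232, 181) shift [0.    0.    2.911]
```

Request:
{"op": "step_arm", "data": {"moves": [[0,-0.1,1,0],[0,0,1,0],[0,0,0.6,0],[0,0,0.28,0],[0,0,0,0],[0,0,0,0],[0,0,0,0],[0,0,0,0],[0,0,0,0],[0,0,0,0]]}}

```text
time: 9.55
tcp_pos: [435.0, 230.0, 181.5]
orientation: [[-0.951, 0.31, 0.001], [0.31, 0.951, 0.0], [-0.001, 0.001, -1.0]]
contact_force: [-0.7, -0.1, -1.3]
width: 55.5
grip_force: 55.9
```

Request:
{"op": "step_arm", "data": {"moves": [[0,0,0,0],[0,0,0,0],[0,0,0,0],[0,0,0,0],[0,0,0,0],[0,0,-1,0],[0,0,-1,0],[0,0,-1,0],[0,0,-1,0],[0,0,0,0]], "grip": 1}}

```text
time: 10.38
tcp_pos: [436.7, 230.8, 305.9]
orientation: [[-0.951, 0.31, 0.009], [0.31, 0.951, 0.003], [-0.007, 0.006, -1.0]]
contact_force: [1.2, 0.5, -0.1]
width: 85.6
grip_force: 0.0
```

```bash
python3 - <<'E'
from h import *
p=r.read_state()["tcp_pos"]
plan((534,-72,p[2]),(534,-72,182),yang=72)
E
```

```text
t 10.4 tcp [436.7 230.8 305.9] yang 71.95 j [ 0.35  0.33  1.85 -0.    0.95 -0.91] w 85.6 F [ 1.2  0.5 -0.1] g 0.0
roll -0.0001
(534, -72, np.float64(305.9258348756754)) shift [-6.202 -8.597  0.   ]
(534, -72, 182) shift [0.    0.    4.131]
```

Request:
{"op": "step_arm", "data": {"moves": [[-0.62,-0.86,0,0],[-0.62,-0.86,0,0],[-0.62,-0.86,0,0],[-0.62,-0.86,0,0],[-0.62,-0.86,0,0],[-0.62,-0.86,0,0],[-0.62,-0.86,0,0],[-0.62,-0.86,0,0],[-0.62,-0.86,0,0],[-0.62,-0.86,0,0]], "grip": 0.06}}

```text
time: 11.22
tcp_pos: [531.6, -74.5, 300.3]
orientation: [[-0.951, 0.31, -0.001], [0.31, 0.951, 0.0], [0.001, -0.0, -1.0]]
contact_force: [0.0, 0.1, 0.5]
width: 45.1
grip_force: 0.0
```

Request:
{"op": "step_arm", "data": {"moves": [[0,0,0,0],[0,0,0,0],[0,0,0,0],[0,0,0,0],[0,0,0,0],[0,0,0,0],[0,0,0,0],[0,0,0,0],[0,0,0,0],[0,0,0,0]]}}

```text
time: 12.05
tcp_pos: [531.7, -72.8, 301.0]
orientation: [[-0.951, 0.31, 0.0], [0.31, 0.951, -0.0], [-0.0, -0.0, -1.0]]
contact_force: [-0.1, -0.0, -0.5]
width: 45.5
grip_force: 0.0
```

```bash
python3 - <<'E'
from h import *
p=r.read_state()["tcp_pos"]
plan((534,-72,p[2]),(534,-72,182))
im=r.camera("wrist");cv2.imwrite("pics/w2.png",im)
for c in ["wrist","side","scene"]:
  if c!="wrist": r.camera(c)
  for q in ["tape","tin"]:
    for d in r.place_of(q,c):
        if d["confidence"]>.3: P=w(c,d["position"]);print(c,q,round(d["confidence"],2),P.round(),px(c,P))
E
```

```text
t 12.1 tcp [531.7 -72.8 301. ] yang 71.96 j [-0.26  0.39  1.76 -0.    0.99 -1.52] w 45.5 F [-0.1 -0.  -0.5] g 0.0
(534, -72, np.float64(300.96381147363314)) shift [-0.066  0.049  0.   ]
(534, -72, 182) shift [0.    0.    3.965]
wrist tin 0.92 [436. 231.   1.] [492.  30.]
wrist tin 0.36 [564.  55.   2.] [391. 178.]
side tape 0.86 [ 528. -112.   -1.] [258. 213.]
side tin 0.79 [434. 228.  -3.] [231. 165.]
scene tape 0.62 [ 522. -111.    0.] [235. 201.]
scene tin 0.96 [434. 226.  -1.] [313. 255.]
scene tin 0.74 [ 549. -559.   -1.] [184. 149.]
```

View pics/w2.png

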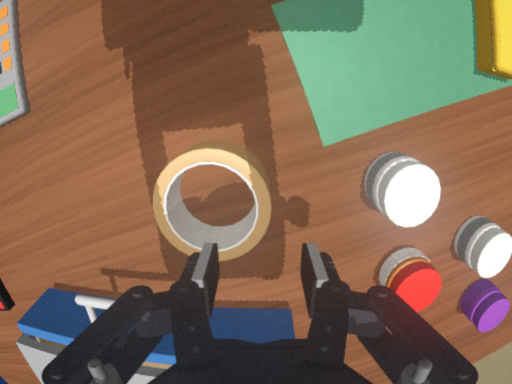

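Wrist view: the tape's top ring is centred at about (212,204), spanning 153–271 by 148–261. The tin is on the pad.

```bash
python3 - <<'E'
from h import *
P=[ray("wrist",*q,48)[:2] for q in ((153,204),(271,205),(212,148),(210,261))];print(np.round(P,1),np.mean(P[:2],0),np.mean(P[2:],0))
E
```

```text
[[ 504.8 -157.4]
 [ 535.8  -64.4]
 [ 477.8  -93.2]
 [ 569.6 -130.8]] [ 520.32063144 -110.8715665 ] [ 523.66427198 -111.96871136]
```

Request:
{"op": "step_arm", "data": {"moves": [[-0.09,0.14,0.5,0],[0,0,1,0],[0,0,1,0],[0,0,0.8,0],[0,0,0.65,0],[0,0,0,0],[0,0,0,0],[0,0,0,0],[0,0,0,0],[0,0,0,0]]}}

```text
time: 13.33
tcp_pos: [536.3, -70.0, 183.9]
orientation: [[-0.951, 0.31, 0.003], [0.31, 0.951, -0.001], [-0.003, 0.0, -1.0]]
contact_force: [-0.5, 0.2, -0.6]
width: 45.2
grip_force: 0.0
```

Request:
{"op": "step_arm", "data": {"moves": [[0,0,0,0],[0,0,0,0],[0,0,0,0],[0,0,0,0],[0,0,0,0],[0,0,0,0],[0,0,0,0],[0,0,0,0],[0,0,0,0],[0,0,0,0]], "grip": -1, "grip_force": 80}}

```text
time: 14.17
tcp_pos: [535.7, -69.8, 183.2]
orientation: [[-0.951, 0.31, 0.001], [0.31, 0.951, -0.0], [-0.001, 0.0, -1.0]]
contact_force: [0.0, 0.5, 6.0]
width: 11.6
grip_force: 74.1
```

```bash
python3 - <<'E'
from h import *
p=r.read_state()["tcp_pos"]
plan((p[0],p[1],p[2]+75),(452,112,p[2]+75))
E
```

```text
t 14.2 tcp [535.7 -69.8 183.2] yang 71.92 j [-0.26  0.57  1.84  0.    0.73 -1.51] w 11.6 F [0.  0.5 6. ] g 74.1
(np.float64(535.7378859191209), np.float64(-69.78242403856669), np.float64(258.1714039995095)) shift [ 0.   0.  -2.5]
(452, 112, np.float64(258.1714039995095)) shift [4.534 4.894 0.   ]
```

Request:
{"op": "step_arm", "data": {"moves": [[0,0,-0.6,0],[0,0,-1,0],[0,0,-1,0],[0.65,0.7,0,0],[0.65,0.7,0,0],[0.65,0.7,0,0],[0.65,0.7,0,0],[0.65,0.7,0,0],[0.65,0.7,0,0],[0.65,0.7,0,0]]}}

```text
time: 15.0
tcp_pos: [450.3, 113.3, 260.4]
orientation: [[-0.951, 0.31, -0.0], [0.31, 0.951, -0.0], [0.0, -0.0, -1.0]]
contact_force: [0.7, 0.4, -2.1]
width: 10.9
grip_force: 75.6
```

Request:
{"op": "step_arm", "data": {"moves": [[0,0,0.5,0],[0,0,0.8,0],[0,0,0.6,0],[0,0,0.4,0],[0,0,0.2,0],[0,0,0,0],[0,0,0,0],[0,0,0,0],[0,0,0,0],[0,0,0,0]]}}

```text
time: 15.83
tcp_pos: [451.7, 112.2, 186.1]
orientation: [[-0.951, 0.31, 0.002], [0.31, 0.951, 0.0], [-0.001, 0.001, -1.0]]
contact_force: [-0.6, 0.3, -3.0]
width: 11.0
grip_force: 75.5
```

```bash
python3 - <<'E'
from h import *
plan((452,112,185))
E
```

```text
t 15.8 tcp [451.7 112.2 186.1] yang 71.94 j [ 0.1   0.5   2.01 -0.    0.63 -1.16] w 11.0 F [-0.6  0.3 -3. ] g 75.5
(452, 112, 185) shift [-0.012 -0.004  0.038]
```

Request:
{"op": "step_arm", "data": {"moves": [[0,0,0.03,0],[0,0,0,0],[0,0,0,0],[0,0,0,0],[0,0,0,0],[0,0,0,0],[0,0,0,0],[0,0,-0.6,0],[0,0,-1,0],[0,0,-1,0]], "grip": 0.06}}

```text
time: 16.67
tcp_pos: [450.6, 112.2, 262.6]
orientation: [[-0.951, 0.31, -0.003], [0.31, 0.951, -0.0], [0.003, -0.001, -1.0]]
contact_force: [0.8, 0.6, 0.1]
width: 45.4
grip_force: 0.0
```

Request:
{"op": "step_arm", "data": {"moves": [[0,0,-1,0.0195],[0,0,-1,0.0195],[0,0,0,0.0195],[0,0,0,0.0195],[0,0,0,0.0195],[0,0,0,0.0195],[0,0,0,0.0195],[0,0,0,0.0195],[0,0,0,0.0195],[0,0,0,0.0195]], "grip": -0.4}}

```text
time: 17.5
tcp_pos: [451.1, 112.2, 322.4]
orientation: [[-0.024, 1.0, -0.0], [1.0, 0.024, -0.0], [-0.0, -0.0, -1.0]]
contact_force: [-0.8, -0.0, 0.5]
width: 25.7
grip_force: 0.0
```

Request:
{"op": "step_arm", "data": {"moves": [[0,0,0,0.0195],[0,0,0,0.0195],[0,0,0,0.0185],[0,0,0,0],[0,0,0,0],[0,0,0,0],[0,0,0,0],[0,0,0,0],[0,0,0,0],[0,0,0,0]]}}

```text
time: 18.33
tcp_pos: [451.3, 112.3, 322.5]
orientation: [[0.324, 0.946, -0.0], [0.946, -0.324, -0.0], [-0.0, -0.0, -1.0]]
contact_force: [-0.3, -0.0, -0.1]
width: 25.5
grip_force: 0.0
```

```bash
python3 - <<'E'
from h import *
plan((510,-160,330),(586,-219,300),(586,-219,222),yang=-19)
for c in ["side","scene"]:
  im=r.camera(c);cv2.imwrite(f"pics/{c}1.png",im)
  for q in ["tape","tin","cab_drawer0_handle"]:
    for d in r.place_of(q,c):
        if d["confidence"]>.3: P=w(c,d["position"]);print(c,q,round(d["confidence"],2),P.round(),px(c,P))
cv2.imwrite("pics/s3.png",cv2.resize(im[130:384,130:430],None,fx=2.36,fy=2.36,interpolation=3))
E
```

```text
t 18.3 tcp [451.3 112.3 322.5] yang -18.92 j [ 0.1   0.27  1.89 -0.    0.98  0.43] w 25.5 F [-0.3 -0.  -0.1] g 0.0
roll 0.0002
(510, -160, 330) shift [-7.943  4.805 -0.25 ]
(586, -219, 300) shift [-1.035  3.036  1.   ]
(586, -219, 222) shift [0.  0.  2.6]
side tape 0.92 [437.  72.  -2.] [233. 186.]
side tape 0.72 [490. 557.  -1.] [239. 125.]
side tin 0.72 [430. 231.  -2.] [230. 164.]
side cab_drawer0_handle 0.71 [ 586. -221.   67.] [276. 219.]
scene tape 0.97 [441.  72.   1.] [283. 224.]
scene tin 0.72 [435. 229.  -2.] [314. 256.]
scene cab_drawer0_handle 0.76 [ 586. -219.   64.] [204. 176.]
```

View pics/s3.png

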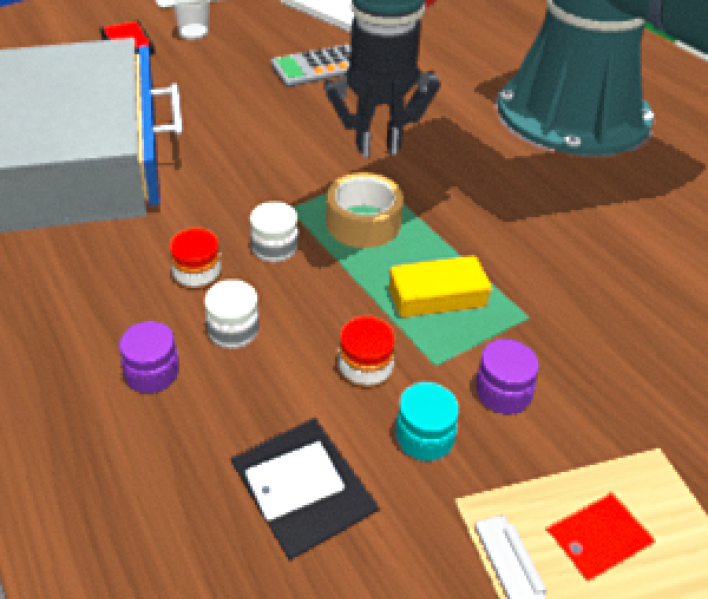

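The tin (crop 440,285) and tape (365,210) both lie flat on the pad. Now the handle.

Request:
{"op": "step_arm", "data": {"moves": [[-0.9,0.78,0,0],[-0.9,0.78,0,0],[-0.9,0.78,0,0],[-0.9,0.78,0,0],[-0.9,0.78,0,0],[-0.9,0.78,0,0],[-0.9,0.78,0,0],[-0.9,0.78,0,0],[-0.9,0.78,0,0],[-0.9,0.78,0,0]]}}

```text
time: 19.57
tcp_pos: [585.2, -220.9, 322.4]
orientation: [[0.325, 0.946, -0.0], [0.946, -0.325, 0.0], [0.0, -0.0, -1.0]]
contact_force: [0.8, 0.7, -0.4]
width: 25.5
grip_force: 0.0
```

Request:
{"op": "step_arm", "data": {"moves": [[0,0,0.7,0],[0,0,0,0],[0,0,0,0],[0,0,0,0],[0,0,0,0],[0,0,0,0],[0,0,0,0],[0,0,0,0],[0,0,0,0],[0,0,0,0]]}}

```text
time: 20.4
tcp_pos: [584.9, -218.9, 301.8]
orientation: [[0.325, 0.946, 0.0], [0.946, -0.325, -0.0], [-0.0, 0.0, -1.0]]
contact_force: [-0.3, -0.6, -0.4]
width: 25.4
grip_force: 0.0
```

```bash
python3 - <<'E'
from h import *
plan((586,-219.5,300),(586,-219.5,222),yang=-19)
c="wrist";im=r.camera(c);cv2.imwrite(f"pics/w3.png",im)
for q in ["cab_drawer0_handle"]:
    for d in r.place_of(q,c): P=w(c,d["position"]);print(c,q,round(d["confidence"],2),P.round(),px(c,P))
E
```

```text
t 20.4 tcp [ 584.9 -218.9  301.8] yang -18.94 j [-0.47  0.5   1.56 -0.    1.08 -0.14] w 25.4 F [-0.3 -0.6 -0.4] g 0.0
roll 0.0002
(586, -219.5, 300) shift [-0.006  0.039  0.059]
(586, -219.5, 222) shift [0.  0.  2.6]
wrist cab_drawer0_handle 0.77 [ 590. -219.   61.] [264. 209.]
```

View pics/w3.png

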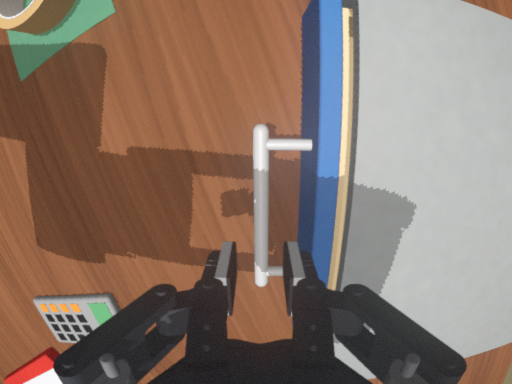

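Request:
{"op": "step_arm", "data": {"moves": [[0,0.04,0.6,0],[0,0,0.7,0],[0,0,0.7,0],[0,0,0.4,0],[0,0,0.25,0],[0,0,0,0],[0,0,0,0],[0,0,0,0],[0,0,0,0],[0,0,0,0]]}}

```text
time: 21.33
tcp_pos: [586.0, -219.5, 222.1]
orientation: [[0.325, 0.946, -0.0], [0.946, -0.325, -0.0], [-0.0, -0.0, -1.0]]
contact_force: [-0.8, -0.7, 0.2]
width: 25.6
grip_force: 0.0
```

Request:
{"op": "step_arm", "data": {"moves": [[0,0,0,0],[0,0,0,0],[0,0,0,0],[0,0,0,0],[0,0,0,0],[0,0,0,0],[0,0,0,0],[0,0,0,0],[0,0,0,0],[0,0,0,0]], "grip": -1, "grip_force": 40}}

```text
time: 22.17
tcp_pos: [586.2, -219.6, 222.2]
orientation: [[0.325, 0.946, 0.0], [0.946, -0.325, -0.0], [-0.0, 0.001, -1.0]]
contact_force: [0.3, -1.2, 3.9]
width: 9.5
grip_force: 39.0
```

Request:
{"op": "step_arm", "data": {"moves": [[0,-0.3,0,0],[0,-0.5,0,0],[0,-0.5,0,0],[0,-0.5,0,0],[0,-0.5,0,0],[0,-0.5,0,0],[0,-0.5,0,0],[0,-0.5,0,0],[0,-0.5,0,0],[0,-0.5,0,0]]}}

```text
time: 23.0
tcp_pos: [448.8, -172.9, 222.2]
orientation: [[0.324, 0.946, 0.001], [0.946, -0.324, -0.002], [-0.001, 0.001, -1.0]]
contact_force: [-0.6, -4.3, 2.1]
width: 9.5
grip_force: 40.1
```

Request:
{"op": "step_arm", "data": {"moves": [[0,-0.5,0,0],[0,-0.3,0,0],[0,-0.1,0,0],[0,0,0,0],[0,0,0,0],[0,0,0,0],[0,0,0,0],[0,0,0,0],[0,0,0,0],[0,0,0,0]]}}

```text
time: 23.83
tcp_pos: [423.2, -164.2, 222.2]
orientation: [[0.324, 0.946, -0.001], [0.946, -0.324, -0.001], [-0.001, -0.001, -1.0]]
contact_force: [-2.5, -5.2, 4.8]
width: 9.4
grip_force: 40.4
```

Request:
{"op": "step_arm", "data": {"moves": [[0,0,0,0],[0,0,0,0],[0,0,0,0],[0,0,0,0],[0,0,-0.5,0],[0,0,-1,0],[0,0,-1,0],[0,0,-1,0],[0,0,0,0],[0,0,0,0]], "grip": -0.3}}

```text
time: 24.67
tcp_pos: [425.0, -164.2, 328.5]
orientation: [[0.325, 0.946, 0.004], [0.946, -0.325, -0.002], [-0.001, 0.004, -1.0]]
contact_force: [0.1, 1.0, -0.7]
width: 29.7
grip_force: 0.0
```

```bash
python3 - <<'E'
from h import *
plan((640,40,320))
for c in ["side","scene"]:
  r.camera(c)
  for q in ["cab_drawer0_handle","drawer_in","brown0","cab"]:
    for d in r.place_of(q,c):
        if d["confidence"]>.3: P=w(c,d["position"]);print(c,q,round(d["confidence"],2),P.round(),px(c,P))
E
```

```text
t 24.7 tcp [ 425.  -164.2  328.5] yang -18.95 j [-0.52  0.25  1.91  0.    0.99 -0.19] w 29.7 F [ 0.1  1.  -0.7] g 0.0
(640, 40, 320) shift [8.763 4.569 0.283]
side cab_drawer0_handle 0.87 [ 428. -169.   68.] [233. 211.]
side cab_drawer0_handle 0.71 [674. 158.   0.] [286. 171.]
side drawer_in 0.91 [ 536. -201.   20.] [262. 225.]
side drawer_in 0.68 [ 745. -275.   -7.] [320. 241.]
side brown0 0.69 [675.  51.   0.] [289. 186.]
side brown0 0.68 [567. 276.  -1.] [259. 157.]
side brown0 0.63 [773. 171.  -1.] [307. 168.]
side brown0 0.57 [559. 383.   5.] [256. 143.]
side cab 0.67 [ 745. -273.   -3.] [320. 240.]
scene cab_drawer0_handle 0.84 [ 426. -165.   65.] [252. 171.]
scene drawer_in 0.67 [ 539. -204.   25.] [219. 184.]
scene drawer_in 0.59 [709. 373.   9.] [254. 335.]
scene brown0 0.89 [776. 176.   0.] [195. 287.]
scene brown0 0.87 [567. 280.  -0.] [284. 285.]
scene brown0 0.7 [672.  53.   2.] [213. 245.]
scene brown0 0.57 [454. 375.  -2.] [342. 295.]
scene cab 0.75 [ 744. -270.   -1.] [159. 196.]
```

Request:
{"op": "step_arm", "data": {"moves": [[0.95,0.5,0,0],[0.95,0.5,0,0],[0.95,0.5,0,0],[0.95,0.5,0,0],[0.95,0.5,0,0],[0.95,0.5,0,0],[0.95,0.5,0,0],[0.95,0.5,0,0],[0.95,0.5,0,0],[0,0,0,0]], "grip": 1}}

```text
time: 26.0
tcp_pos: [639.2, 38.3, 326.9]
orientation: [[0.322, 0.947, 0.005], [0.947, -0.322, 0.002], [0.003, 0.004, -1.0]]
contact_force: [1.5, -0.6, 0.5]
width: 85.4
grip_force: 0.0
```

```bash
python3 - <<'E'
from h import *
c="wrist";im=r.camera(c);cv2.imwrite(f"pics/w4.png",im)
plan((674,51,300),(674,51,182))
for q in ["brown0","white0"]:
    for d in r.place_of(q,c): P=w(c,d["position"]);print(c,q,round(d["confidence"],2),P.round(),px(c,P))
E
```

```text
t 26.1 tcp [637.2  36.8 326.6] yang -18.79 j [-0.05  0.49  1.51  0.    1.14  0.28] w 85.6 F [-1.1  0.5  0.1] g 0.0
(674, 51, 300) shift [0.842 1.007 0.886]
(674, 51, 182) shift [0.    0.    3.933]
wrist brown0 0.85 [778. 166.  -3.] [350.  20.]
wrist brown0 0.78 [669.  51.   1.] [284. 157.]
wrist white0 0.98 [561.  52.  -0.] [188. 187.]
wrist white0 0.82 [668. 153.  -0.] [252.  59.]
```

View pics/w4.png

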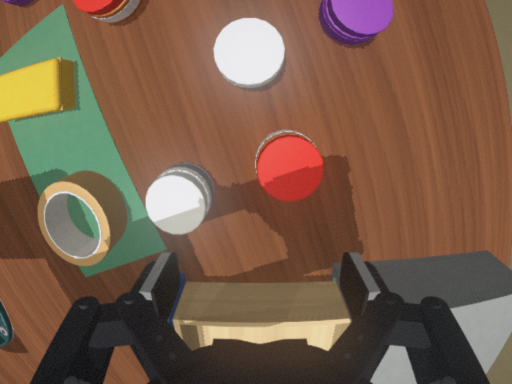

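Wrist view: the red-capped jar is at (290,167). White jars are at (180,200) and (250,52), purple at (358,15).

```bash
python3 - <<'E'
from h import *
P=ray("wrist",290,167,52);print(P)
plan((673,51,300),(673,51,182),yang=-19)
E
```

```text
[668.4977834   51.09177787  52.        ]
t 26.1 tcp [635.   34.9 326.3] yang -18.9 j [-0.05  0.48  1.51 -0.    1.15  0.28] w 85.1 F [ 0.3 -0.9 -0.1] g 0.0
roll 0.0003
(673, 51, 300) shift [0.919 1.025 0.877]
(673, 51, 182) shift [0.    0.    3.933]
```

Request:
{"op": "step_arm", "data": {"moves": [[0.47,0.5,0,0],[0.47,0.49,0,0],[0,0,0.8,0],[0,0,1,0],[0,0,1,0],[0,0,1,0],[0,0,0.6,0],[0,0,0.4,0],[0,0,0,0],[0,0,0,0]]}}

```text
time: 26.98
tcp_pos: [672.2, 51.1, 183.0]
orientation: [[0.326, 0.945, -0.001], [0.945, -0.326, -0.0], [-0.001, -0.001, -1.0]]
contact_force: [-0.0, 0.7, 0.9]
width: 85.8
grip_force: 0.0
```

Request:
{"op": "step_arm", "data": {"moves": [[0,0,0,0],[0,0,0,0],[0,0,0,0],[0,0,0,0],[0,0,0,0],[0,0,0,0],[0,0,0,0],[0,0,0,0],[0,0,0,0],[0,0,0,0]], "grip": -1, "grip_force": 40}}

```text
time: 27.82
tcp_pos: [673.4, 51.7, 185.1]
orientation: [[0.325, 0.946, 0.003], [0.946, -0.325, -0.0], [0.001, 0.003, -1.0]]
contact_force: [-1.1, -0.2, 6.1]
width: 59.4
grip_force: 43.4
```

```bash
python3 - <<'E'
from h import *
D=np.array([531,-201]);X=np.array([.946,-.325]);Y=np.array([.325,.946])
t=D+15*X+60*Y;print(t)
p=r.read_state()["tcp_pos"]
plan((p[0],p[1],p[2]+130),(t[0],t[1],p[2]+130),(t[0],t[1],p[2]+24))
E
```

```text
[ 564.69  -149.115]
t 27.8 tcp [673.4  51.7 185.1] yang -18.95 j [-0.03  0.7   1.52 -0.    0.92  0.31] w 59.4 F [-1.1 -0.2  6.1] g 43.4
(np.float64(673.4012610003031), np.float64(51.72378128458854), np.float64(315.07334854968644)) shift [ 0.     0.    -4.333]
(np.float64(564.69), np.float64(-149.115), np.float64(315.07334854968644)) shift [-7.508 -1.254  0.   ]
(np.float64(564.69), np.float64(-149.115), np.float64(209.07334854968647)) shift [0.    0.    3.533]
```

Request:
{"op": "step_arm", "data": {"moves": [[0,0,-0.5,0],[0,0,-1,0],[0,0,-1,0],[0,0,-1,0],[0,0,-0.8,0],[-0.75,-0.12,0,0],[-0.75,-0.12,0,0],[-0.75,-0.12,0,0],[-0.75,-0.12,0,0],[-0.75,-0.12,0,0]]}}

```text
time: 28.65
tcp_pos: [618.3, -49.4, 312.8]
orientation: [[0.324, 0.946, 0.001], [0.946, -0.324, -0.0], [0.0, 0.001, -1.0]]
contact_force: [1.1, 0.8, -1.6]
width: 58.9
grip_force: 43.5
```

Request:
{"op": "step_arm", "data": {"moves": [[-0.75,-0.12,0,0],[-0.75,-0.12,0,0],[-0.75,-0.12,0,0],[-0.75,-0.12,0,0],[-0.75,-0.17,0,0],[0,0,0,0],[0,0,0,0],[0,0,0,0],[0,0,0,0],[0,0,0,0]]}}

```text
time: 29.48
tcp_pos: [564.5, -148.0, 312.1]
orientation: [[0.324, 0.946, 0.0], [0.946, -0.324, -0.0], [0.0, 0.0, -1.0]]
contact_force: [-0.6, -0.4, -0.9]
width: 59.0
grip_force: 43.5
```

```bash
python3 - <<'E'
from h import *
plan((564.7,-149.1,230),(564.7,-149.1,209))
im=r.camera("wrist");cv2.imwrite("pics/w5.png",im)
E
```

```text
t 29.5 tcp [ 564.5 -148.   312.1] yang -18.89 j [-0.37  0.43  1.65  0.    1.06 -0.05] w 59.0 F [-0.6 -0.4 -0.9] g 43.5
(564.7, -149.1, 230) shift [-0.033  0.019  2.738]
(564.7, -149.1, 209) shift [0.  0.  0.7]
```

View pics/w5.png

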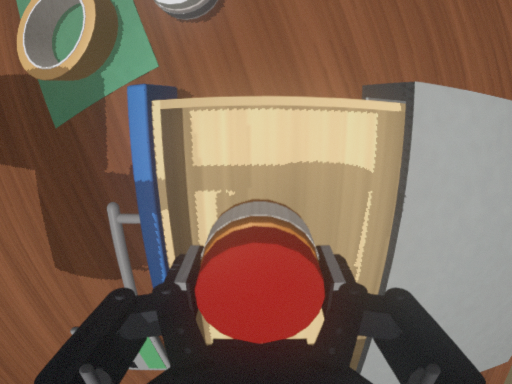

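The jar is held above the open drawer with clearance on all sides. Lowering and releasing.

Request:
{"op": "step_arm", "data": {"moves": [[0,0,0.7,0],[0,0,0.9,0],[0,0,0.7,0],[0,0,0.5,0],[0,0,0.4,0],[0,0,0.2,0],[0,0,0.07,0],[0,0,0,0],[0,0,0,0],[0,0,0,0]]}}

```text
time: 30.37
tcp_pos: [564.5, -149.0, 208.9]
orientation: [[0.325, 0.946, 0.002], [0.946, -0.325, -0.001], [-0.0, 0.002, -1.0]]
contact_force: [0.2, -0.2, -0.9]
width: 58.9
grip_force: 43.6
```

Request:
{"op": "step_arm", "data": {"moves": [[0,0,0,0],[0,0,0,0],[0,0,0,0],[0,0,0,0],[0,0,0,0],[0,0,-0.5,0],[0,0,-1,0],[0,0,-1,0],[0,0,-1,0],[0,0,-0.5,0]], "grip": 0.7}}

```text
time: 31.2
tcp_pos: [564.9, -149.1, 331.5]
orientation: [[0.325, 0.946, 0.004], [0.946, -0.325, -0.002], [-0.0, 0.005, -1.0]]
contact_force: [0.5, 0.3, 0.2]
width: 72.6
grip_force: 0.0
```

```bash
python3 - <<'E'
from h import *
plan((567,278,320),(567,278,183))
for c in ["side","scene"]:
  im=r.camera(c)
  for q in ["brown0","tin","tape","white0","drawer_in"]:
    for d in r.place_of(q,c):
        if d["confidence"]>.3: P=w(c,d["position"]);print(c,q,round(d["confidence"],2),P.round(),px(c,P))
E
```

```text
t 31.2 tcp [ 564.9 -149.1  331.5] yang -18.95 j [-0.38  0.41  1.63 -0.    1.1  -0.05] w 72.6 F [0.5 0.3 0.2] g 0.0
(567, 278, 320) shift [13.488 -4.557  0.384]
(567, 278, 183) shift [0.    0.    4.567]
side brown0 0.66 [ 564. -151.   25.] [268. 215.]
side brown0 0.66 [567. 280.  -2.] [259. 156.]
side brown0 0.6 [561. 382.  -2.] [256. 144.]
side brown0 0.54 [453. 380.  -0.] [233. 145.]
side brown0 0.5 [774. 170.  -2.] [308. 169.]
side tin 0.69 [435. 228.  -0.] [231. 164.]
side tape 0.82 [440.  70.  -4.] [234. 186.]
side white0 0.45 [560.  56.   0.] [262. 186.]
side white0 0.41 [670. 159.   2.] [285. 171.]
side drawer_in 0.89 [ 534. -202.   20.] [262. 225.]
scene brown0 0.98 [452. 376.   1.] [343. 294.]
scene brown0 0.79 [ 563. -150.   24.] [219. 194.]
scene brown0 0.77 [564. 283.   1.] [286. 285.]
scene brown0 0.65 [561. 379.  -4.] [308. 314.]
scene tin 0.87 [435. 229.   1.] [314. 255.]
scene tape 0.97 [439.  69.  -3.] [283. 225.]
scene white0 0.96 [674. 163.  -2.] [229. 271.]
scene white0 0.87 [569.  57.   0.] [245. 235.]
scene drawer_in 0.94 [ 537. -204.   23.] [220. 184.]
scene drawer_in 0.47 [569.  59.  -2.] [245. 236.]
```

Request:
{"op": "step_arm", "data": {"moves": [[0.9,-0.35,0,0],[0.9,-0.35,0,0],[0.9,-0.35,0,0],[0.9,-0.35,0,0],[0.9,-0.35,0,0],[0.9,-0.35,0,0],[0.9,-0.35,0,0],[0.9,-0.35,0,0],[0.9,-0.35,0,0],[0.9,-0.35,0,0]], "grip": 1}}

```text
time: 32.63
tcp_pos: [552.2, 142.1, 327.7]
orientation: [[0.325, 0.946, -0.0], [0.946, -0.325, -0.0], [-0.0, -0.0, -1.0]]
contact_force: [1.1, 0.5, 0.5]
width: 85.4
grip_force: 0.0
```

Request:
{"op": "step_arm", "data": {"moves": [[0.9,-0.35,0,0],[0.9,-0.35,0,0],[0.9,-0.35,0,0],[0,0,0,0],[0,0,0,0],[0,0,0,0],[0,0,0,0],[0,0,0,0],[0,0,0,0],[0,0,0,0]]}}

```text
time: 33.47
tcp_pos: [549.1, 226.7, 327.9]
orientation: [[0.326, 0.945, -0.0], [0.945, -0.326, -0.0], [-0.0, -0.0, -1.0]]
contact_force: [-0.2, -0.1, -0.1]
width: 85.3
grip_force: 0.0
```

```bash
python3 - <<'E'
from h import *
c="wrist";im=r.camera(c)
plan((566,279,320),(566,279,183))
for q in ["brown0"]:
    for d in r.place_of(q,c): P=w(c,d["position"]);print(c,q,round(d["confidence"],2),P.round(),px(c,P))
m=cv2.inRange(cv2.cvtColor(im,40),(0,180,120),(6,255,255));n,l,s,ce=cv2.connectedComponentsWithStats(m)
for i in range(1,n):
    if s[i,4]>800: print(s[i],ce[i],ray(c,*ce[i],52).round(1))
cv2.imwrite("pics/w6.png",im)
E
```

```text
t 33.5 tcp [549.1 226.8 327.9] yang -19.01 j [ 0.28  0.43  1.61 -0.    1.1   0.61] w 85.5 F [-0.1  0.1  0.1] g 0.0
(566, 279, 320) shift [ 1.828 -0.033  0.265]
(566, 279, 183) shift [0.    0.    4.567]
wrist brown0 0.91 [570. 278.   0.] [262. 127.]
wrist brown0 0.87 [454. 382.   3.] [123.  75.]
wrist brown0 0.64 [780. 174.  -0.] [455. 162.]
wrist brown0 0.57 [565. 386.  -2.] [221.  29.]
wrist brown0 0.22 [674. 159.   2.] [383. 201.]
```

View pics/w6.png

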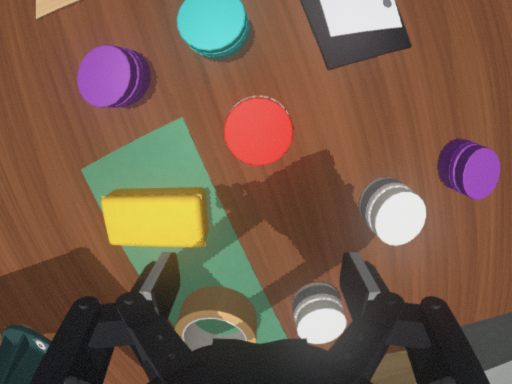

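The red-capped jar is at px (258,130), in line with the gripper. Picking it up.

Request:
{"op": "step_arm", "data": {"moves": [[0.9,0,0,0],[0.93,0,0,0],[0,0,0.8,0],[0,0,1,0],[0,0,1,0],[0,0,1,0],[0,0,0.6,0],[0,0,0.4,0],[0,0,0,0],[0,0,0,0]]}}

```text
time: 34.4
tcp_pos: [566.9, 279.3, 183.8]
orientation: [[0.325, 0.946, -0.0], [0.946, -0.325, -0.0], [-0.0, -0.0, -1.0]]
contact_force: [0.3, 0.6, -0.4]
width: 85.6
grip_force: 0.0
```

Request:
{"op": "step_arm", "data": {"moves": [[0,0,0,0],[0,0,0,0],[0,0,0,0],[0,0,0,0],[0,0,0,0],[0,0,0,0],[0,0,0,0],[0,0,0,0],[0,0,0,0],[0,0,0,0]], "grip": -1, "grip_force": 40}}

```text
time: 35.23
tcp_pos: [567.7, 279.7, 185.7]
orientation: [[0.325, 0.946, 0.003], [0.946, -0.325, 0.001], [0.002, 0.003, -1.0]]
contact_force: [-0.4, -1.1, 7.1]
width: 59.2
grip_force: 43.4
```

```bash
python3 - <<'E'
from h import *
D=np.array([531,-201]);X=np.array([.946,-.325]);Y=np.array([.325,.946])
t=D+15*X-55*Y;print(t)
p=r.read_state()["tcp_pos"]
plan((p[0],p[1],p[2]+140),(t[0],t[1],p[2]+140),(t[0],t[1],p[2]+24))
E
```

```text
[ 527.315 -257.905]
t 35.2 tcp [567.7 279.7 185.7] yang -18.96 j [ 0.35  0.65  1.62 -0.    0.86  0.68] w 59.2 F [-0.4 -1.1  7.1] g 43.4
(np.float64(567.669059593164), np.float64(279.7024361299854), np.float64(325.7260637099064)) shift [ 0.     0.    -4.667]
(np.float64(527.315), np.float64(-257.905), np.float64(325.7260637099064)) shift [-17.385   4.55    0.   ]
(np.float64(527.315), np.float64(-257.905), np.float64(209.72606370990636)) shift [0.    0.    3.867]
```

Request:
{"op": "step_arm", "data": {"moves": [[0,0,-0.67,0],[0,0,-1,0],[0,0,-1,0],[0,0,-1,0],[0,0,-1,0],[-0.92,0.24,0,0],[-0.92,0.24,0,0],[-0.92,0.24,0,0],[-0.92,0.24,0,0],[-0.92,0.24,0,0]]}}

```text
time: 36.07
tcp_pos: [555.5, 136.1, 324.6]
orientation: [[0.324, 0.946, 0.001], [0.946, -0.324, -0.0], [0.0, 0.001, -1.0]]
contact_force: [-0.2, -0.3, -1.4]
width: 59.1
grip_force: 43.7
```

Request:
{"op": "step_arm", "data": {"moves": [[-0.92,0.24,0,0],[-0.92,0.24,0,0],[-0.92,0.24,0,0],[-0.92,0.24,0,0],[-0.92,0.24,0,0],[-0.92,0.24,0,0],[-0.92,0.24,0,0],[-0.92,0.24,0,0],[-0.92,0.24,0,0],[-0.92,0.24,0,0]]}}

```text
time: 36.9
tcp_pos: [533.9, -148.5, 324.6]
orientation: [[0.325, 0.946, 0.001], [0.946, -0.325, -0.0], [-0.0, 0.001, -1.0]]
contact_force: [1.3, 0.1, -1.4]
width: 59.3
grip_force: 43.7
```

Request:
{"op": "step_arm", "data": {"moves": [[-0.9,0.24,0,0],[-0.9,0.24,0,0],[-0.9,0.24,0,0],[-0.88,0.23,0,0],[0,0,0,0],[0,0,0,0],[0,0,0,0],[0,0,0,0],[0,0,0,0],[0,0,0,0]]}}

```text
time: 37.73
tcp_pos: [526.6, -257.0, 324.1]
orientation: [[0.324, 0.946, -0.0], [0.946, -0.324, 0.0], [0.0, -0.0, -1.0]]
contact_force: [0.1, -0.2, -1.5]
width: 59.2
grip_force: 43.7
```

```bash
python3 - <<'E'
from h import *
plan((527.3,-257.9,208.5))
c="wrist";r.camera(c)
for q in ["drawer_in","cab_drawer0_handle"]:
    for d in r.place_of(q,c): P=w(c,d["position"]);print(c,q,round(d["confidence"],2),P.round(),px(c,P))
E
```

```text
t 37.7 tcp [ 526.6 -257.   324.1] yang -18.88 j [-0.57  0.42  1.63  0.    1.09 -0.24] w 59.2 F [ 0.1 -0.2 -1.5] g 43.7
(527.3, -257.9, 208.5) shift [-0.022  0.033  3.853]
wrist drawer_in 0.86 [ 533. -204.   26.] [245. 133.]
wrist cab_drawer0_handle 0.92 [ 430. -170.   67.] [114. 145.]
```

Request:
{"op": "step_arm", "data": {"moves": [[0,0.03,0.8,0],[0,0,1,0],[0,0,0.8,0],[0,0,0.5,0],[0,0,0.4,0],[0,0,0.25,0],[0,0,0.1,0],[0,0,0,0],[0,0,0,0],[0,0,0,0]]}}

```text
time: 38.72
tcp_pos: [527.8, -258.6, 209.5]
orientation: [[0.325, 0.946, 0.001], [0.946, -0.325, -0.001], [-0.001, 0.002, -1.0]]
contact_force: [-0.2, 0.3, -0.4]
width: 59.1
grip_force: 43.5
```

Request:
{"op": "step_arm", "data": {"moves": [[0,0,0,0],[0,0,0,0],[0,0,0,0],[0,0,0,0],[0,0,0,0],[0,0,-0.5,0],[0,0,-1,0],[0,0,-1,0],[0,0,-1,0],[0,0,-0.5,0]], "grip": 0.7}}

```text
time: 39.55
tcp_pos: [528.1, -258.8, 332.1]
orientation: [[0.325, 0.946, 0.004], [0.946, -0.325, -0.003], [-0.001, 0.004, -1.0]]
contact_force: [-0.7, -0.9, 0.4]
width: 72.2
grip_force: 0.0
```

```bash
python3 - <<'E'
from h import *
h=np.array([423.5,-164.2]);X=np.array([.946,-.325])
a=h-40*X
plan((a[0],a[1],331),(a[0],a[1],222))
for c in ["side","scene"]:
  im=r.camera(c);cv2.imwrite(f"pics/{c}2.png",im)
  for q in ["brown0","tin","tape","white0","cab_drawer0_handle"]:
    for d in r.place_of(q,c):
        if d["confidence"]>.3: P=w(c,d["position"]);print(c,q,round(d["confidence"],2),P.round(),px(c,P))
im=cv2.imread("pics/side2.png");cv2.imwrite("pics/s4.png",cv2.resize(im[110:320,160:400],None,fx=2.8,fy=2.8,interpolation=3))
E
```

```text
t 39.5 tcp [ 528.1 -258.8  332.1] yang -18.95 j [-0.57  0.41  1.62 -0.    1.1  -0.24] w 72.2 F [-0.7 -0.9  0.4] g 0.0
(np.float64(385.66), np.float64(-151.2), 331) shift [ 1.85  -5.657  0.038]
(np.float64(385.66), np.float64(-151.2), 222) shift [0.    0.    3.633]
side brown0 0.66 [450. 379.  -3.] [233. 146.]
side brown0 0.57 [ 565. -149.   21.] [269. 215.]
side brown0 0.55 [774. 171.  -0.] [308. 168.]
side brown0 0.51 [ 527. -260.   22.] [261. 235.]
side brown0 0.46 [560. 385.   4.] [256. 143.]
side tin 0.9 [434. 229.  -4.] [231. 164.]
side tape 0.9 [438.  73.  -3.] [233. 186.]
side white0 0.49 [672. 158.   1.] [285. 171.]
side cab_drawer0_handle 0.84 [ 428. -166.   65.] [233. 211.]
scene brown0 0.93 [450. 380.  -1.] [344. 296.]
scene brown0 0.77 [ 565. -148.   25.] [219. 194.]
scene brown0 0.72 [782. 173.  -2.] [193. 288.]
scene brown0 0.63 [562. 384.  -0.] [309. 314.]
scene brown0 0.61 [ 525. -260.   22.] [216. 176.]
scene tin 0.69 [436. 231.  -1.] [314. 256.]
scene tape 0.77 [438.  69.   2.] [283. 223.]
scene white0 0.8 [673. 160.   1.] [228. 269.]
scene white0 0.74 [567.  55.   2.] [245. 234.]
scene cab_drawer0_handle 0.95 [ 426. -167.   65.] [252. 171.]
```

View pics/s4.png

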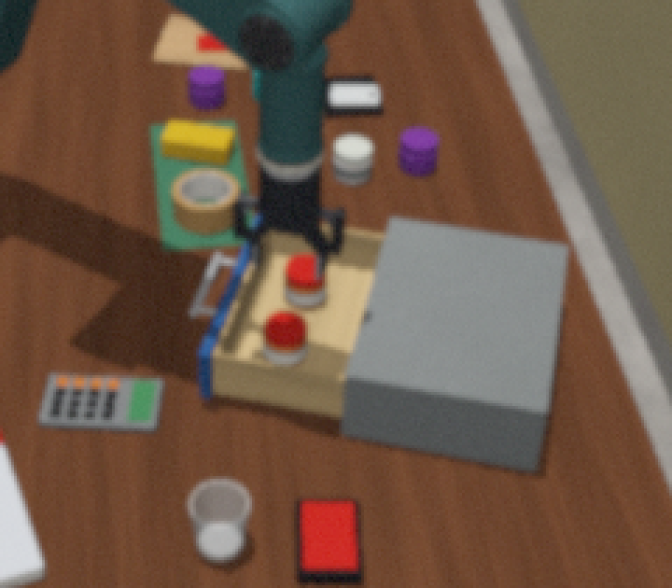

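Side view: both red-capped jars stand upright in the drawer (crop 305,280 and 286,337). Everything else is undisturbed. Re-gripping the handle to close.

Request:
{"op": "step_arm", "data": {"moves": [[0.37,-0.87,0,0],[0.37,-0.87,0,0],[0.37,-0.87,0,0],[0.37,-0.86,0,0],[0.37,-0.86,0,0],[0,0,0,0],[0,0,0.5,0],[0,0,0.7,0],[0,0,0,0],[0,0,0,0]], "grip": -0.4}}

```text
time: 40.98
tcp_pos: [422.3, -163.5, 291.9]
orientation: [[0.325, 0.946, -0.002], [0.946, -0.325, 0.001], [0.0, -0.003, -1.0]]
contact_force: [0.4, 0.7, 0.6]
width: 25.3
grip_force: 0.0
```

```bash
python3 - <<'E'
from h import *
plan((423.4,-164.2,260),(423.4,-164.2,222),yang=-19)
E
```

```text
t 41.0 tcp [ 422.3 -163.5  291.9] yang -18.96 j [-0.52  0.3   1.95 -0.    0.9  -0.19] w 25.3 F [0.4 0.7 0.6] g 0.0
roll 0.0001
(423.4, -164.2, 260) shift [-0.008  0.043  1.065]
(423.4, -164.2, 222) shift [0.    0.    1.267]
```

Request:
{"op": "step_arm", "data": {"moves": [[0,0.03,0.6,0],[0,0,0.8,0],[0,0,0.6,0],[0,0,0.3,0],[0,0,0,0],[0,0,0,0],[0,0,0,0],[0,0,0,0],[0,0,0,0],[0,0,0,0]]}}

```text
time: 41.82
tcp_pos: [423.6, -164.1, 224.2]
orientation: [[0.325, 0.946, 0.001], [0.946, -0.325, -0.001], [-0.0, 0.001, -1.0]]
contact_force: [-0.0, -0.5, -0.5]
width: 25.8
grip_force: 0.0
```

Request:
{"op": "step_arm", "data": {"moves": [[0,0,0,0],[0,0,0,0],[0,0,0,0],[0,0,0,0],[0,0,0,0],[0,0,0,0],[0,0,0,0],[0,0.1,0,0],[0,0.2,0,0],[0,0.3,0,0]], "grip": -1}}

```text
time: 42.65
tcp_pos: [439.9, -169.7, 224.2]
orientation: [[0.325, 0.946, -0.001], [0.946, -0.325, -0.0], [-0.0, -0.001, -1.0]]
contact_force: [-1.8, 0.5, 7.7]
width: 9.5
grip_force: 39.1
```

Request:
{"op": "step_arm", "data": {"moves": [[0,0.4,0,0],[0,0.4,0,0],[0,0.4,0,0],[0,0.4,0,0],[0,0.4,0,0],[0,0.4,0,0],[0,0.4,0,0],[0,0.4,0,0],[0,0.4,0,0],[0,0.4,0,0]]}}

```text
time: 43.48
tcp_pos: [554.4, -208.6, 224.2]
orientation: [[0.325, 0.946, 0.0], [0.946, -0.325, 0.0], [0.0, -0.0, -1.0]]
contact_force: [0.1, 2.4, 6.9]
width: 9.5
grip_force: 39.1
```

Request:
{"op": "step_arm", "data": {"moves": [[0,0.3,0,0],[0,0.2,0,0],[0,0.1,0,0],[0,0.05,0,0],[0,0.05,0,0],[0,0,0,0],[0,0,0,0],[0,0,0,0],[0,0,0,0],[0,0,0,0]]}}

```text
time: 44.32
tcp_pos: [574.3, -215.4, 224.2]
orientation: [[0.325, 0.946, 0.002], [0.946, -0.325, -0.0], [0.0, 0.002, -1.0]]
contact_force: [1.7, 1.9, 5.3]
width: 9.5
grip_force: 39.3
```

```bash
python3 - <<'E'
from h import *
plan((586.2,-219.6,222.2))
E
```

```text
t 44.3 tcp [ 574.3 -215.4  224.2] yang -18.96 j [-0.47  0.58  1.65  0.    0.91 -0.14] w 9.5 F [1.7 1.9 5.3] g 39.3
(586.2, -219.6, 222.2) shift [-0.005  0.421  0.068]
```

Continuing in small steps until the force shows the stop.

Request:
{"op": "step_arm", "data": {"moves": [[0,0.1,0,0],[0,0.1,0,0],[0,0.1,0,0],[0,0.07,0,0],[0,0.05,0,0],[0,0.02,0,0],[0,0,0,0],[0,0,0,0],[0,0,0,0],[0,0,0,0]]}}

```text
time: 45.15
tcp_pos: [586.6, -219.5, 224.2]
orientation: [[0.325, 0.946, 0.001], [0.946, -0.325, 0.0], [0.001, 0.001, -1.0]]
contact_force: [0.5, 2.0, 4.9]
width: 9.3
grip_force: 39.4
```

Request:
{"op": "step_arm", "data": {"moves": [[0,0.03,0,0],[0,0.03,0,0],[0,0,0,0],[0,0,0,0],[0,0,0,0],[0,0,0,0],[0,0,0,0],[0,0,0,0],[0,0,0,0],[0,0,0,0]]}}

```text
time: 45.98
tcp_pos: [588.2, -220.1, 224.2]
orientation: [[0.325, 0.946, 0.001], [0.946, -0.325, 0.0], [0.001, 0.001, -1.0]]
contact_force: [0.8, 2.3, 5.6]
width: 9.5
grip_force: 39.4
```

Request:
{"op": "step_arm", "data": {"moves": [[0,0.03,0,0],[0,0.03,0,0],[0,0.03,0,0],[0,0,0,0],[0,0,0,0],[0,0,0,0],[0,0,0,0],[0,0,0,0],[0,0,0,0],[0,0,0,0]]}}

```text
time: 46.82
tcp_pos: [590.8, -221.0, 224.2]
orientation: [[0.325, 0.946, 0.001], [0.946, -0.325, 0.0], [0.001, 0.001, -1.0]]
contact_force: [0.2, 1.8, 5.7]
width: 9.5
grip_force: 39.4
```

Request:
{"op": "step_arm", "data": {"moves": [[0,0.03,0,0],[0,0.03,0,0],[0,0.03,0,0],[0,0,0,0],[0,0,0,0],[0,0,0,0],[0,0,0,0],[0,0,0,0],[0,0,0,0],[0,0,0,0]]}}

```text
time: 47.65
tcp_pos: [591.9, -221.3, 224.2]
orientation: [[0.325, 0.946, -0.003], [0.946, -0.325, 0.002], [0.001, -0.003, -1.0]]
contact_force: [-4.9, 4.2, 10.8]
width: 9.4
grip_force: 39.9
```

The drawer has reached its stop (the advance stalled and the force rose). Releasing.

Request:
{"op": "step_arm", "data": {"moves": [[0,-0.02,0,0],[0,0,0,0],[0,0,0,0],[0,0,0,0],[0,0,-0.3,0],[0,0,-0.8,0],[0,0,-1,0],[0,0,-1,0],[0,0,-1,0],[0,0,0,0]], "grip": -0.45}}

```text
time: 48.48
tcp_pos: [594.9, -223.3, 353.8]
orientation: [[0.325, 0.946, 0.011], [0.946, -0.325, -0.006], [-0.002, 0.012, -1.0]]
contact_force: [1.4, -0.4, 0.6]
width: 23.2
grip_force: 0.0
```

Request:
{"op": "step_arm", "data": {"moves": [[0,-1,-0.5,0],[0,-1,-0.5,0],[0,-1,0,0],[0,-1,0,0],[0,0,0,0],[0,0,0,0],[0,0,0,0],[0,0,0,0],[0,0,0,0],[0,0,0,0]]}}

```text
time: 49.32
tcp_pos: [479.9, -183.4, 376.4]
orientation: [[0.325, 0.946, 0.0], [0.946, -0.325, -0.0], [-0.0, 0.0, -1.0]]
contact_force: [0.1, 0.6, 0.3]
width: 23.6
grip_force: 0.0
```

```bash
python3 - <<'E'
from h import *
print(r.read_state()["time"])
for c in ["side","scene","wrist"]:
  im=r.camera(c);cv2.imwrite(f"pics/{c}3.png",im)
  for q in ["tin","tape","white0","cab_drawer0_handle","brown0"]:
    for d in r.place_of(q,c):
        if d["confidence"]>.4: P=w(c,d["position"]);print(c,q,round(d["confidence"],2),P.round(),px(c,P))
a=cv2.imread("pics/side3.png")[110:320,160:400];b=cv2.imread("pics/wrist3.png")
cv2.imwrite("pics/f.png",np.hstack([cv2.resize(a,(400,350),interpolation=3),cv2.resize(b,(400,350))]))
E
```

```text
49.3167
side tin 0.59 [435. 230.  -4.] [231. 164.]
side tape 0.63 [563.  54.   1.] [263. 187.]
side white0 0.74 [669. 157.   4.] [285. 170.]
side white0 0.61 [560.  57.  -0.] [262. 186.]
side cab_drawer0_handle 0.66 [ 590. -222.   66.] [278. 219.]
side brown0 0.45 [453. 378.  -4.] [234. 146.]
scene tin 0.86 [434. 230.  -1.] [314. 256.]
scene tape 0.77 [442.  68.   2.] [282. 224.]
scene tape 0.64 [ 745. -269.   -3.] [159. 197.]
scene white0 0.96 [568.  55.   4.] [245. 233.]
scene white0 0.89 [675. 161.  -0.] [228. 270.]
scene cab_drawer0_handle 0.7 [ 590. -221.   62.] [203. 176.]
scene brown0 0.86 [784. 172.  -1.] [192. 288.]
scene brown0 0.66 [560. 384.  -2.] [310. 315.]
scene brown0 0.65 [449. 379.  -6.] [344. 296.]
wrist cab_drawer0_handle 0.67 [ 592. -223.   66.] [374. 186.]
```

View pics/f.png

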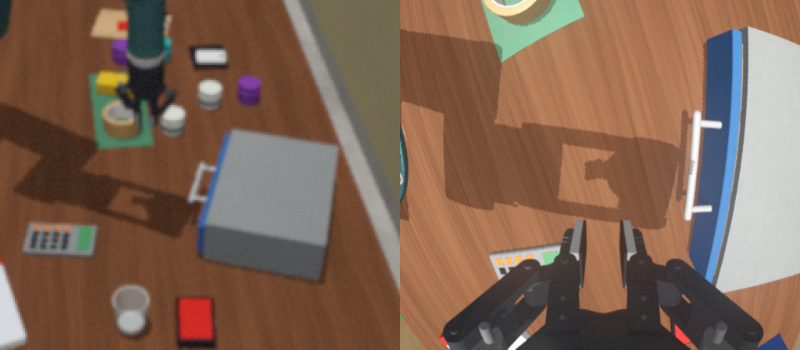

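The drawer is shut: the blue front is flush with only the dark seam showing. The tin and tape are on the pad and the white jars are still standing.

```bash
python3 -c "
from station import r
print(r.sign_off())"
```

```text
the job is handed in; nothing more can be done
None
```

I handed the job in at about 49 s of the 200 s. The red tag was on the clipboard, so both red-capped brown jars are standing in the shut drawer. The tin and tape lie flat on the pad, and nothing else was disturbed.

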